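# Tip a cast coaster over against the drying board's edge

### The job

Turn the cast coaster over onto the drying board without picking it up: push it with the fingertips flat against the edge of the board that it faces, tip it up on that edge until it flips over, and then push it on so that the whole coaster lies on the board, foot side up. Only push it, never lift or carry it, and leave the bottle, the cup and the other two castings where they are.

Things in the scene. Friction and masses are not known exactly. Their poses are not given: they have to be found in the camera images.
- coaster: Loose grey cast coaster, 96 x 96 x 13 mm, ~145 g, on the cloth (z = 0) 15-70 mm from the board, one side facing its edge within 15 deg, recessed face up. Foot 78 x 78 mm, 6 mm high; above it a 96 x 96 plate, 6 to 13 mm up: its rim overhangs the foot by 9 mm all round. Origin: centre of the foot's underside (z 0.031 when turned over on the board); z out of the recessed face.
- corner0 (a point): corner of the coaster's plate at its +x +y (x is the side that faces the board at the start), 48 mm from the middle both ways, 9.5 mm above the foot's underside
- corner1 (a point): the same at +x -y
- corner2 (a point): the same at -x +y
- corner3 (a point): the same at -x -y
- board: Varnished (smooth) plywood drying board on the cloth, fixed, 18 mm thick, 220 mm deep, 340 mm long. Origin: at cloth level, middle of its working edge (the long upright face that looks at the coaster); x level from that edge into the board (board covers x 0 to 0.22), y along the edge (board covers y -0.17 to 0.17), z up, top face at z = 0.018.
- bottle: bystander: purple paint bottle with a white cap, 42 mm diameter, 125 mm tall, upright on the cloth; origin at the centre of its foot
- cup: bystander: grey mixing cup, 76 mm across the rim, 95 mm tall, on the cloth behind the board; origin at the centre of its foot
- piece_l: bystander: small L-shaped casting, 60 x 44 x 20 mm, on the cloth; origin on its underside
- piece_t: bystander: small T-shaped casting, 60 x 44 x 20 mm, lying on the board towards its back; origin on its underside
Not all that is in view belongs to the job. Of the things that look like the coaster, take the one that is farthest to the robot's left at the start.

How it is judged (in metres and radians):
On the way, in this order (a step that is already met when the one before it is completed fails the run):
1. the coaster is tipped up on the cloth against the board's working edge (tilted between 50 and 100 degrees, a corner still within 20 mm of the cloth) (angle between coaster's own z axis and vertical between 0.87 and 1.75 rad and x of coaster in the frame of board between -0.065 and 0.015 m and y of coaster in the frame of board between -0.17 and 0.17 m and height (world z) of any of corner0, corner1, corner2, corner3 below 0.02 m), for 0.1 s.
2. the coaster has flipped over and lies foot side up on the board (angle between coaster's own z axis and vertical above 2.95 rad and height (world z) of coaster between 0.024 and 0.042 m), for 0.1 s.
At the end, for the whole second after the job is handed in: The coaster lies flat and at rest on the board, foot side up (within 5 degrees), with all four corners inside the board's outline (angle between coaster's own z axis and vertical above 3.05 rad and height (world z) of coaster between 0.024 and 0.038 m and linear speed of coaster below 0.01 m/s and x of corner0 in the frame of board between 0 and 0.22 m and y of corner0 in the frame of board between -0.17 and 0.17 m and x of corner1 in the frame of board between 0 and 0.22 m and y of corner1 in the frame of board between -0.17 and 0.17 m and x of corner2 in the frame of board between 0 and 0.22 m and y of corner2 in the frame of board between -0.17 and 0.17 m and x of corner3 in the frame of board between 0 and 0.22 m and y of corner3 in the frame of board between -0.17 and 0.17 m); the robot touches nothing.
It fails at once if the coaster is lifted or carried: all four of its corners more than 35 mm above the cloth (height (world z) of each of corner0, corner1, corner2, corner3 above 0.035 m).
It fails at once if a bystander is moved by more than 15 mm or knocked over (distance of any of bottle, cup, piece_l, piece_t from where it was at the start of the episode above 0.015 m or angle between any of bottle, cup, piece_l, piece_t's own z axis and vertical above 0.5 rad).
It also fails if it takes over 64 s, if anything falls off the work surface, if the arm or the gripper's body presses on something with over 40 N, if the wrist force passes 120 N, or if a joint passes its speed limit or range.

### The arm

A 6-joint arm with a two-finger parallel gripper is mounted at the origin on the work surface. World frame = base frame: x ahead of the robot, y to its left, z up, the work surface at z = 0. Lengths are in m, angles in degrees, forces in N, time in s.
With the tool pointing down it reaches from about 0.4 to 0.825 m from the base axis. Payload 7 kg.
Tool frame: the origin (TCP) lies midway between the tips of the shut fingers; the grasp point (between the pads) lies 19 mm behind it (ctrl.hold_point_z is the distance from the TCP to the grasp point, in m); z points along the fingers, y is the line along which they close (so a half turn about z gives the same grasp; the last joint's range is limited). The gripper opens to 88 mm and grips with 3 to 60 N. Pads are 19 mm wide; open, the fingers measure 130 mm over their backs; the gripper's body (78 mm by 193 mm) begins 47 mm behind the grasp point.
Start: joints at [-53.451, 20.546, 0.682, 0, -70.136, -16.507], TCP at [0.231, -0.634, 0.204] pointing down, gripper open.
Joint ranges: [-176.03, 176.03], [-82.01, 121.73], [-58.28, 71.71], [-173.87, 95.51], [-174.79, -0.11], [-173.66, 173.66]. Speed limits (degrees/s): [136.94, 136.94, 172.46, 180, 180, 180].

### API

Orientations are given as [roll, pitch, yaw] about the fixed x, y, z axes, in that order (R = Rz(yaw) Ry(pitch) Rx(roll)).
In Python, from plant import ctrl gives the robot as it stands.
- The arm moves only by the tool apply_moves, never from a script. Its argument "deltas" is a list of rows, each an object with "fingers": the finger opening in mm, from 0 to 87.6; "delta_pos": the shift along the tool's x, y, z in mm, a list of three; "angular": the turn, a rotation vector about the tool's x, y, z in degrees, a list of three. A call has 1 to 10 rows; each row is the pose to reach, as a shift and turn from the pose commanded when the call began, along the tool's axes at that moment; what a row does not reach only later rows make up. A row lasts 1/10 s, in which the tool goes at most 50 mm and 8.59 degrees, less where a joint would pass 70% of its speed; a pose out of reach is approached as far as the arm can. A call with a gripper value outside its range is refused whole. The fingers move at their own pace and stop on an object; the grip force is fixed at half the most. Time passes only in rows, so rows that repeat a pose let the fingers close. It gives the time, the measured TCP pose, the force, the opening and the grip force at its end, in the units of the state.
- ctrl.get_obs(): the state, without advancing time (a new reading comes with each control period).
- ctrl.snapshot(name): name is "scene" or "top" or "wrist"; returns the picture (384x512x3 uint8, red, green, blue); there is no depth.
- ctrl.camera_params(name): a dict with "fx", "fy", "cx", "cy" (pixels), "cam_to_world" (4x4, takes a point from camera to world coordinates); the wrist camera has in their place "mount" (4x4, takes a point from camera to tool coordinates, whose origin is the TCP and whose axes are the flange's). Camera axes: x right, y up, looking along -z (the intrinsics and any distortion apply to the point x, -y, -z); pixel columns grow to the right and rows downward; lengths in m; the calibration is good to about 2 mm. A picture is of the moment at which its call begins: read the wrist's pose just before it. camera_params takes no time and is no camera call.
- ctrl.close_job(): hands the job in; it is judged then, once.
The state is a dict: "clock": time; "joint_pos": joint angles; "qvel": joint speeds; "tau": joint torques, N m; "tool_pos": TCP position; "orientation": TCP orientation; "force": force on the tool from outside, world axes, zero at the start; "moment": the same for the moment, N m; "opening": finger opening in m; "gripper_force": force on a finger pad.
Only numpy, scipy, OpenCV 4.12 (cv2) and the standard library are available. Lean on these libraries where they do the work, as an engineer would, in place of code of your own. Each camera call takes 0.05 s, during which the arm holds its last target. There are 200 camera calls.

## Working session

There is one attempt and no reset: what is moved stays moved. The work goes in short steps, Python scripts to look and compute and a tool call to move; the robot and the scene stay as the last step left them, time stands still between calls to the robot, and variables do not carry over. Pictures are saved under pics/ and viewed, at most 10 in all, crops included, and the job is handed in when it is done.

Besides the shell and the picture viewer there is one more tool, called as name(argument=value, ...), one argument or row to a line, values as JSON. apply_moves: Moves the arm, as the interface text tells. Its arguments: {"type":"object","properties":{"deltas":{"type":"array"}},"required":["deltas"]}

```bash
mkdir -p pics; ls; python3 - <<'E'
from plant import ctrl
import cv2,numpy as np
a=ctrl.snapshot("top");b=ctrl.snapshot("scene")
np.save("top0.npy",a);np.save("scene0.npy",b)
cv2.imwrite("pics/top0.png",a[:,:,::-1]);cv2.imwrite("pics/scene0.png",b[:,:,::-1])
for n in("top","scene"):
    print(n,{k:(np.round(v,4).tolist() if not np.isscalar(v) else v) for k,v in ctrl.camera_params(n).items()})
print(ctrl.get_obs())
E
```

```text
pics
top {'fx': 414.9368254921205, 'fy': 414.9368254921205, 'cx': 258.1190302937154, 'cy': 192.13004691516073, 'cam_to_world': [[0.0052, 0.9872, -0.1596, 0.4108], [-1.0, 0.0039, -0.008, -0.0055], [-0.0073, 0.1596, 0.9871, 1.1578], [0.0, 0.0, 0.0, 1.0]]}
scene {'fx': 389.7136501307704, 'fy': 389.7136501307704, 'cx': 253.3138703507097, 'cy': 195.6493793698443, 'cam_to_world': [[0.4464, -0.4892, 0.7492, 1.3124], [0.8948, 0.238, -0.3777, -0.3687], [0.0065, 0.839, 0.544, 0.6035], [0.0, 0.0, 0.0, 1.0]]}
{'clock': 0.1, 'joint_pos': array([-5.34502259e+01,  2.05871311e+01,  6.40957645e-01, -1.83578239e-02,
       -7.01359003e+01, -1.65075245e+01]), 'qvel': array([-0.02911019, -0.08987805,  0.10944373,  0.02111066, -0.02464116,
       -0.03675016]), 'tau': array([-1.37610648e-03, -5.84162450e+01,  2.93753779e+01,  7.01560378e+00,
        1.02209425e-02, -5.74838327e-05]), 'tool_pos': array([ 0.23116197, -0.63369901,  0.2035314 ]), 'orientation': array([ 1.79916405e+02, -6.77547979e-03, -1.59963996e+02]), 'force': array([0.22908117, 0.2096318 , 0.80004944]), 'moment': array([0.03697421, 0.01077562, 0.01212562]), 'gripper_force': 0.0, 'opening': 0.08764626022193432}
```

View pics/top0.png

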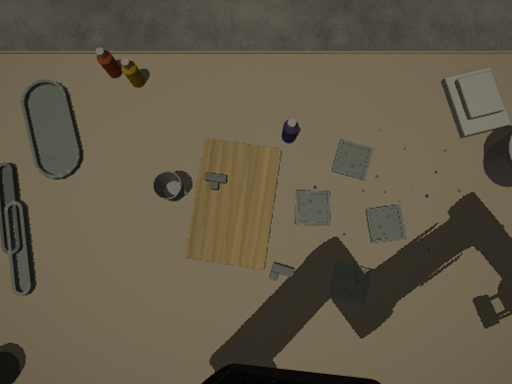

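View pics/scene0.png

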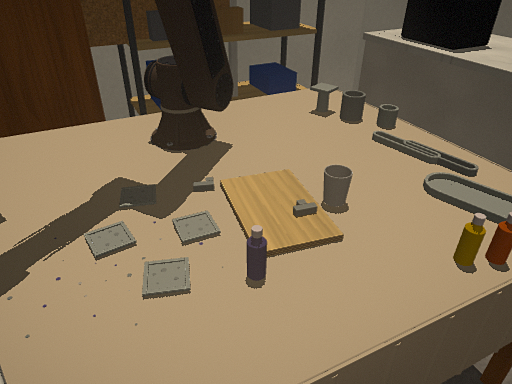

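Top view: four coaster-like castings at (351,160), (313,208), (386,223) and (350,283). Image left is the robot's left (+y), so (313,208) is the farthest left, and it also faces the board's working edge (280,149)-(265,268). I'll confirm it in a crop and measure.

```bash
cat > h.py <<'E'
import numpy as np,cv2
def ray(P,uv,z):
    M=np.array(P["cam_to_world"]);u,v=uv
    d=M[:3,:3]@np.array([(u-P["cx"])/P["fx"],-(v-P["cy"])/P["fy"],-1.]);o=M[:3,3]
    return o+d*(z-o[2])/d[2]
def proj(P,p):
    M=np.array(P["cam_to_world"]);q=M[:3,:3].T@(np.array(p)-M[:3,3])
    return P["cx"]+P["fx"]*q[0]/-q[2],P["cy"]+P["fy"]*q[1]/q[2]
E
python3 - <<'E'
from plant import ctrl
from h import *
a=np.load("top0.npy");P=ctrl.camera_params("top")
print({k:v for k,v in P.items() if 'dist' in k})
hsv=cv2.cvtColor(a,cv2.COLOR_RGB2HSV)
print(hsv[170,230],hsv[208,313],hsv[230,300],hsv[197,300])
def quad(m,near):
    cs,_=cv2.findContours(m.astype(np.uint8)*255,cv2.RETR_EXTERNAL,cv2.CHAIN_APPROX_NONE)
    c=max([c for c in cs if cv2.pointPolygonTest(cv2.convexHull(c),near,True)>0],key=cv2.contourArea)
    r=cv2.minAreaRect(c);h=cv2.convexHull(c);q=cv2.approxPolyN(h,4)
    return cv2.contourArea(c),q.reshape(-1,2)
H,S,V=[hsv[...,i].astype(int) for i in range(3)]
mc=(S<75)&(V>60); mb=(S>105)&(V>100)
for n,m,near,z in(("coaster",mc,(313,208),.013),("board",mb,(235,205),.018)):
    m=cv2.morphologyEx(m.astype(np.uint8),cv2.MORPH_OPEN,np.ones((3,3)))
    if n=="coaster": m=cv2.morphologyEx(m,cv2.MORPH_CLOSE,np.ones((3,3)))
    A,q=quad(m,near);W=np.array([ray(P,p,z)[:2] for p in q.astype(float)])
    print(n,A,q.tolist(),W.round(4).tolist(),np.linalg.norm(W-np.roll(W,-1,0),axis=1).round(4))
for n,uv,z in(("bottle",(289,138),0),("cup",(172,192),0),("L",(282,270),.02),("T",(215,178),.038),("c1",(351,160),.013),("c3",(386,223),.013),("c4",(350,283),.013)): print(n,ray(P,uv,z).round(3))
cv2.imwrite("pics/crop1.png",cv2.resize(a[110:310,170:410,::-1],None,fx=3.3,fy=3,interpolation=cv2.INTER_CUBIC)[:600,:800])
E
```

```text
{}
[ 19 121 120] [35 33 94] [ 20  73 119] [35 32 95]
coaster 130591.0 [[511, 0], [511, 228], [0, 420], [0, 0]] [[1.184, -0.7535], [0.4989, -0.6907], [-0.0018, 0.6662], [1.1837, 0.7906]] [0.688  1.4463 1.192  1.5441]
board 9296.0 [[281, 149], [263, 269], [184, 257], [205, 138]] [[0.7189, -0.0603], [0.3847, -0.0105], [0.4157, 0.2043], [0.7505, 0.1557]] [0.3379 0.217  0.3383 0.2184]
bottle [ 0.757 -0.084  0.   ]
cup [0.597 0.248 0.   ]
L [ 0.382 -0.062  0.02 ]
T [0.631 0.122 0.038]
c1 [ 0.689 -0.258  0.013]
c3 [ 0.511 -0.349  0.013]
c4 [ 0.349 -0.245  0.013]
```

View pics/crop1.png

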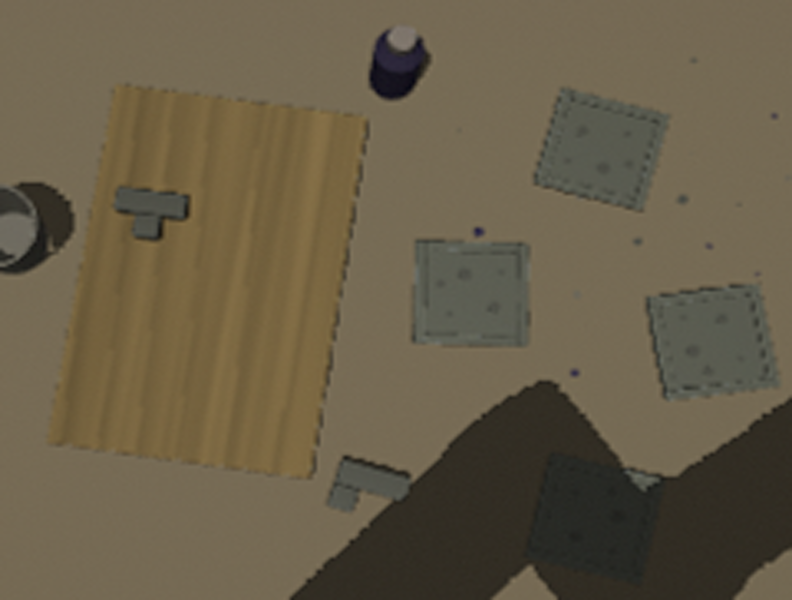

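Confirmed: the crop shows the coaster at (472,293), recessed face up, facing the board's right edge. The other three castings lie further right. Now the poses.

```bash
cat >> h.py <<'E'
from plant import ctrl
def board():
    W=np.array([[0.7189,-0.0603],[0.3847,-0.0105],[0.4157,0.2043],[0.7505,0.1557]])
    e=(W[1]-W[0])+(W[2]-W[3]);e/=np.linalg.norm(e)
    X=np.array([e[1],-e[0]]); X=X if X[1]>0 else -X
    return (W[0]+W[1])/2,X,np.array([-X[1],X[0]])
o,X,Y=board()
def tob(p): d=np.array(p)[:2]-o; return np.array([d@X,d@Y])
def tcp():
    s=ctrl.get_obs();return tob(s["tool_pos"]).round(4),s["tool_pos"].round(4),s["orientation"].round(2)
E
python3 - <<'E'
from h import *
from scipy.spatial.transform import Rotation as R
a=np.load("top0.npy");P=ctrl.camera_params("top");S=cv2.cvtColor(a,cv2.COLOR_RGB2HSV)[...,1]
m=np.zeros(S.shape,np.uint8);m[183:232,288:338]=(S[183:232,288:338]<54)
cs,_=cv2.findContours(m,cv2.RETR_EXTERNAL,cv2.CHAIN_APPROX_NONE);c=max(cs,key=cv2.contourArea)
q=cv2.boxPoints(cv2.minAreaRect(c));W=np.array([ray(P,p,.012) for p in q])
B=np.array([tob(w) for w in W]);print(q.round(1).tolist(),B.round(4).tolist(),np.linalg.norm(B-np.roll(B,-1,0),axis=1))
c=B.mean(0);print("c",c,"board o",o,"Xyaw",np.degrees(np.arctan2(X[1],X[0])))
for n,p in(("bottle",(.757,-.084)),("L",(.382,-.062)),("T",(.631,.122))):print(n,tob(p).round(3))
s=ctrl.get_obs();yaw=np.degrees(np.arctan2(X[1],X[0]))-180
Rc=R.from_euler("xyz",s["orientation"],degrees=True);Rt=R.from_euler("xyz",[180,0,yaw],degrees=True)
w=o+X*(B[:,0].min()-.04)+Y*c[1]
t=np.array([*w,.1]);print(yaw,t,"delta_mm",Rc.inv().apply(t-s["tool_pos"])*1e3,"rv",(Rc.inv()*Rt).as_rotvec(degrees=True))
E
```

```text
[[294.20001220703125, 223.89999389648438], [295.29998779296875, 189.60000610351562], [330.3999938964844, 190.6999969482422], [329.29998779296875, 225.0]] [[-0.0667, 0.035], [-0.0565, -0.0608], [-0.1538, -0.0723], [-0.1627, 0.0235]] [0.09633898 0.09795266 0.0962633  0.09666183]
c [-0.10995639 -0.01863198] board o [ 0.5518 -0.0354] Xyaw 81.63263451166324
bottle [-0.018 -0.21 ]
L [-0.051  0.164]
T [ 0.167 -0.055]
-98.36736548833676 [ 0.54073341 -0.23867699  0.1       ] delta_mm [-426.18636882  264.90059093  103.86760621] rv [ 7.90263250e-02  3.88250686e-02 -6.15966237e+01]
```

apply_moves(
  deltas=[
    {"fingers":40,"delta_pos":[-40,25,0],"angular":[0,0,-6]},
    {"fingers":40,"delta_pos":[-80,50,5],"angular":[0,0,-13]},
    {"fingers":40,"delta_pos":[-120,75,10],"angular":[0,0,-20]},
    {"fingers":40,"delta_pos":[-160,100,20],"angular":[0,0,-27]},
    {"fingers":40,"delta_pos":[-200,125,30],"angular":[0,0,-34]},
    {"fingers":40,"delta_pos":[-240,150,40],"angular":[0,0,-41]},
    {"fingers":40,"delta_pos":[-280,175,50],"angular":[0,0,-48]},
    {"fingers":40,"delta_pos":[-320,200,60],"angular":[0,0,-55]},
    {"fingers":40,"delta_pos":[-360,225,70],"angular":[0,0,-61.6]},
    {"fingers":40,"delta_pos":[-400,250,80],"angular":[0,0,-61.6]},
  ],
)

```text
clock: 1.1
tool_pos: [0.5221, -0.2603, 0.1239]
orientation: [180.0, 0.0, -98.1]
force: [1.0, -0.9, -0.3]
opening: 0.0401
gripper_force: 0.0
```

```bash
python3 - <<'E'
from h import *
print(*tcp(),ctrl.get_obs()["opening"],ctrl.get_obs()["force"])
p={k:np.array(v).round(3).tolist() for k,v in ctrl.camera_params("wrist").items()};print(p)
cv2.imwrite("pics/w1.png",ctrl.snapshot("wrist")[:,:,::-1])
E
```

```text
[-0.2269 -0.0034] [ 0.5221 -0.2603  0.1239] [179.99   0.   -98.12] 0.04008954250244261 [ 0.97085632 -0.92254266 -0.27997821]
{'fx': 326.275, 'fy': 326.275, 'cx': 256.174, 'cy': 191.523, 'mount': [[0.001, 0.954, 0.3, 0.081], [1.0, -0.0, -0.001, -0.001], [-0.001, 0.3, -0.954, -0.181], [0.0, 0.0, 0.0, 1.0]]}
```

View pics/w1.png

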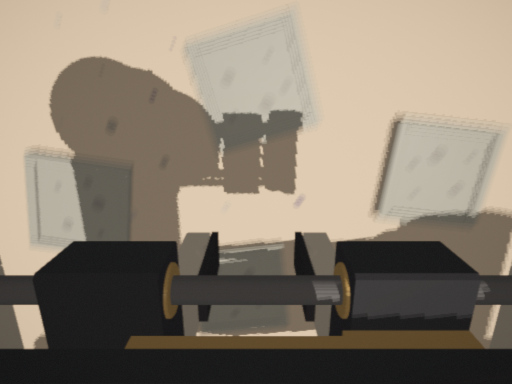

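The wrist view shows our coaster under and behind the fingers at (250,290). The cloth where the fingers will come down is clear; the decoy at (255,80) is farther back. Next: lower behind the coaster.

apply_moves(
  deltas=[
    {"fingers":40,"delta_pos":[-37,-14,30],"angular":[0,0,0.3]},
    {"fingers":40,"delta_pos":[-37,-14,60],"angular":[0,0,0.3]},
    {"fingers":40,"delta_pos":[-37,-14,90],"angular":[0,0,0.3]},
    {"fingers":40,"delta_pos":[-37,-14,110],"angular":[0,0,0.3]},
    {"fingers":40,"delta_pos":[-37,-14,120],"angular":[0,0,0.3]},
    {"fingers":40,"delta_pos":[-37,-14,120],"angular":[0,0,0.3]},
    {"fingers":40,"delta_pos":[-37,-14,120],"angular":[0,0,0.3]},
  ],
)

```text
clock: 1.85
tool_pos: [0.5411, -0.2279, 0.005]
orientation: [-180.0, -0.0, -98.7]
force: [0.2, 0.4, -0.0]
opening: 0.0401
gripper_force: 0.0
```

```bash
python3 - <<'E'
from h import *
print(*tcp(),ctrl.get_obs()["force"])
E
```

```text
[-0.192  -0.0174] [ 0.5411 -0.2279  0.005 ] [-1.7996e+02 -1.0000e-02 -9.8660e+01] [ 0.17491313  0.38193423 -0.03088628]
```

apply_moves(
  deltas=[
    {"fingers":40,"delta_pos":[-10,0,1],"angular":[0,0,-0.3]},
    {"fingers":40,"delta_pos":[-18,0,1],"angular":[0,0,-0.3]},
    {"fingers":40,"delta_pos":[-26,0,1],"angular":[0,0,-0.3]},
    {"fingers":40,"delta_pos":[-34,0,1],"angular":[0,0,-0.3]},
    {"fingers":40,"delta_pos":[-42,0,1],"angular":[0,0,-0.3]},
    {"fingers":40,"delta_pos":[-50,0,1],"angular":[0,0,-0.3]},
    {"fingers":40,"delta_pos":[-58,0,1],"angular":[0,0,-0.3]},
    {"fingers":40,"delta_pos":[-66,0,1],"angular":[0,0,-0.3]},
    {"fingers":40,"delta_pos":[-74,0,1],"angular":[0,0,-0.3]},
    {"fingers":40,"delta_pos":[-80,0,1],"angular":[0,0,-0.3]},
  ],
)

```text
clock: 2.85
tool_pos: [0.5528, -0.1478, 0.0033]
orientation: [180.0, 0.0, -98.3]
force: [-0.2, -1.0, 0.1]
opening: 0.0398
gripper_force: 0.0
```

apply_moves(
  deltas=[
    {"fingers":40,"delta_pos":[-2,0,0],"angular":[0,0,0]},
    {"fingers":40,"delta_pos":[-4,0,0],"angular":[0,0,0]},
    {"fingers":40,"delta_pos":[-4,0,0],"angular":[0,0,0]},
  ],
)

```text
clock: 3.15
tool_pos: [0.5533, -0.1445, 0.0033]
orientation: [180.0, -0.0, -98.4]
force: [-0.8, -0.6, -0.1]
opening: 0.04
gripper_force: 0.0
```

```bash
python3 - <<'E'
from h import *
print(*tcp(),ctrl.get_obs()["force"])
for n in("top","scene"):
    a=ctrl.snapshot(n);np.save(n+"1.npy",a)
a=np.load("top1.npy");b=np.load("scene1.npy")
a=cv2.resize(a[140:280,180:340],None,fx=2.5,fy=2.5);b=cv2.resize(b[130:270,150:310],None,fx=2.5,fy=2.5)
cv2.imwrite("pics/push1.png",np.hstack([a,b])[:,:,::-1])
E
```

```text
[-0.1077 -0.0173] [ 0.5533 -0.1445  0.0033] [180.    -0.   -98.35] [-0.78494406 -0.63590784 -0.12321017]
```

View pics/push1.png

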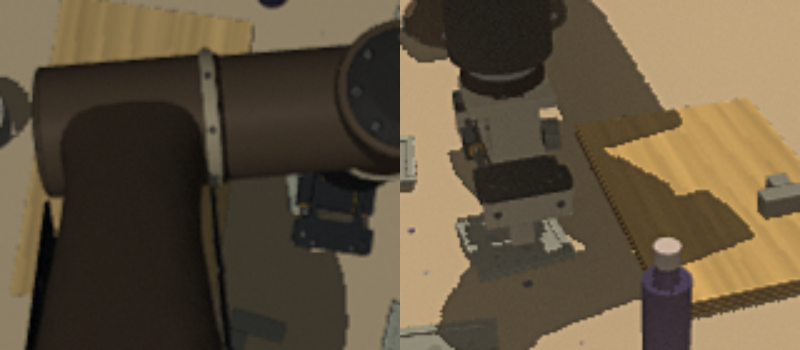

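```bash
python3 - <<'E'
from h import *
P=ctrl.camera_params("scene");b=np.load("scene1.npy")
b=cv2.resize(b[190:260,160:260],None,fx=8,fy=8,interpolation=cv2.INTER_CUBIC)
f=lambda x,y,z:tuple(int(v) for v in ((np.array(proj(P,[*(o+x*X+y*Y),z]))-[160,190])*8))
cv2.polylines(b,[np.array([f(-.098,-.065,.013),f(-.002,-.065,.013),f(-.002,.031,.013),f(-.098,.031,.013)])],True,(255,0,0),1)
cv2.polylines(b,[np.array([f(0,-.17,.018),f(0,.17,.018)])],False,(0,255,0),1)
for y in(-.038,.003):cv2.circle(b,f(-.1077,y,.0033),4,(255,0,255),-1)
cv2.imwrite("pics/s1z.png",b[:,:,::-1])
E
```

```text
(no output)
```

View pics/s1z.png

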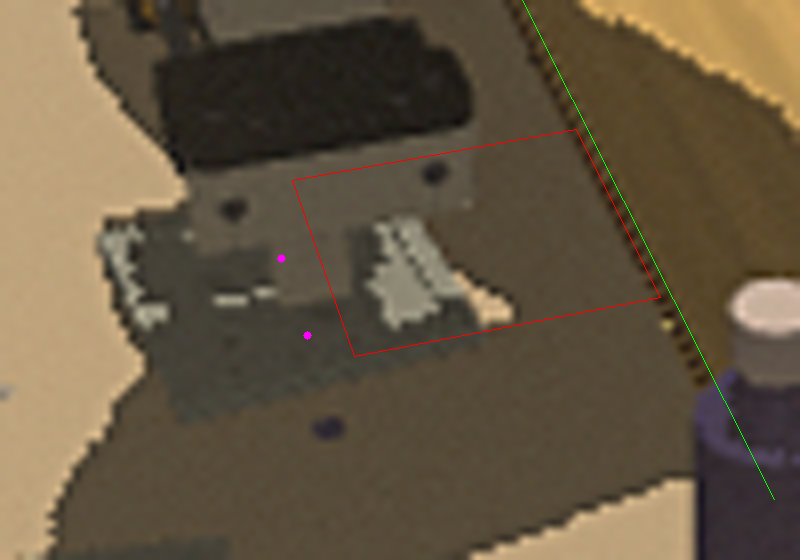

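The scene view shows that the open fingers skimmed over the coaster at crop (320,270) and the coaster has hardly moved. The tips retract when open, so the TCP depth only holds with the fingers shut. I'll go back, shut the fingers and come down behind the coaster again.

apply_moves(
  deltas=[
    {"fingers":40,"delta_pos":[0,0,-25],"angular":[0,0,0]},
    {"fingers":40,"delta_pos":[0,0,-50],"angular":[0,0,0]},
    {"fingers":0,"delta_pos":[35,0,-60],"angular":[0,0,0]},
    {"fingers":0,"delta_pos":[70,0,-60],"angular":[0,0,0]},
    {"fingers":0,"delta_pos":[90,0,-60],"angular":[0,0,0]},
    {"fingers":0,"delta_pos":[90,0,-60],"angular":[0,0,0]},
    {"fingers":0,"delta_pos":[90,0,-60],"angular":[0,0,0]},
    {"fingers":0,"delta_pos":[90,0,-30],"angular":[0,0,0]},
    {"fingers":0,"delta_pos":[90,0,-2],"angular":[0,0,0]},
    {"fingers":0,"delta_pos":[90,0,-1],"angular":[0,0,0]},
  ],
)

```text
clock: 4.25
tool_pos: [0.5375, -0.2324, 0.0011]
orientation: [179.6, 0.0, -98.4]
force: [-1.2, 0.1, 0.6]
opening: 0.0003
gripper_force: 0.0
```

```bash
cat >> h.py <<'E'
def sc(name,quad,pts=()):
    P=ctrl.camera_params("scene");b=ctrl.snapshot("scene")
    b=cv2.resize(b[170:260,150:270],None,fx=6.6,fy=6.6,interpolation=cv2.INTER_CUBIC)
    f=lambda x,y,z:tuple(int(v) for v in ((np.array(proj(P,[*(o+x*X+y*Y),z]))-[150,170])*6.6))
    if len(quad): cv2.polylines(b,[np.array([f(*q) for q in quad])],True,(255,0,0),1)
    cv2.polylines(b,[np.array([f(0,-.17,.018),f(0,.17,.018)])],False,(0,255,0),1)
    for p in pts:cv2.circle(b,f(*p),4,(255,0,255),-1)
    cv2.imwrite("pics/"+name,b[:,:,::-1])
E
python3 - <<'E'
from h import *
t=tcp();s=ctrl.get_obs();print(*t,s["force"],s["opening"])
z=.013
sc("s2.png",[(-0.0667,0.035,z),(-0.0565,-0.0608,z),(-0.1538,-0.0723,z),(-0.1627,0.0235,z)],[(*t[0],t[1][2])])
E
```

```text
[-0.1969 -0.0145] [ 0.5375 -0.2324  0.0011] [ 1.7965e+02  2.0000e-02 -9.8360e+01] [-1.21551424  0.10778782  0.61244486] 0.0002575623790486505
```

View pics/s2.png

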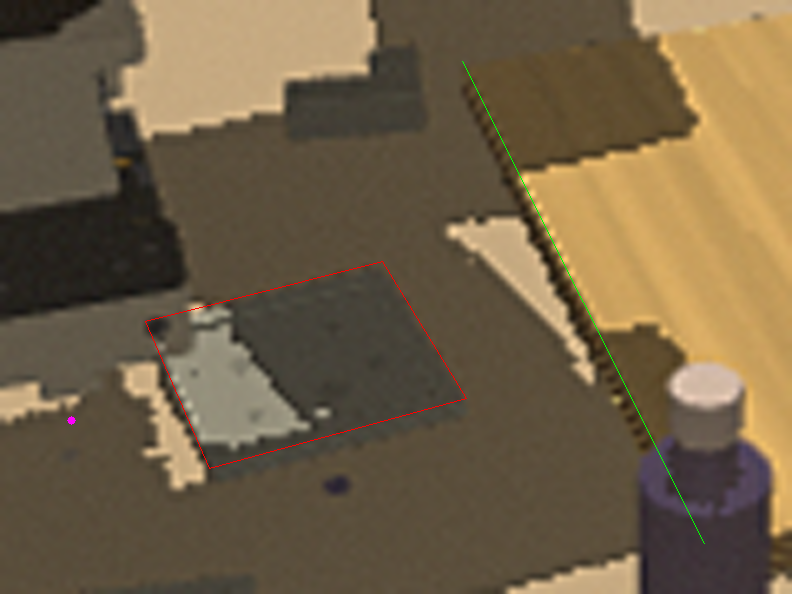

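The scene view shows the coaster untouched: the red predicted outline fits exactly. The fingers stand behind it. Now the push.

apply_moves(
  deltas=[
    {"fingers":0,"delta_pos":[0,0,0],"angular":[0,0,0]},
    {"fingers":0,"delta_pos":[-6,-1,0],"angular":[0,0,0]},
    {"fingers":0,"delta_pos":[-14,-2,0],"angular":[0,0,0]},
    {"fingers":0,"delta_pos":[-22,-2,0],"angular":[0,0,0]},
    {"fingers":0,"delta_pos":[-30,-2,0],"angular":[0,0,0]},
    {"fingers":0,"delta_pos":[-38,-2,0],"angular":[0,0,0]},
    {"fingers":0,"delta_pos":[-46,-2,0],"angular":[0,0,0]},
    {"fingers":0,"delta_pos":[-54,-2,0],"angular":[0,0,0]},
    {"fingers":0,"delta_pos":[-62,-2,0],"angular":[0,0,0]},
    {"fingers":0,"delta_pos":[-70,-2,0],"angular":[0,0,0]},
  ],
)

```text
clock: 5.3
tool_pos: [0.5524, -0.1639, 0.0043]
orientation: [180.0, -0.0, -98.4]
force: [0.3, 0.5, -0.3]
opening: 0.0004
gripper_force: 0.0
```

```bash
python3 - <<'E'
from h import *
t=tcp();s=ctrl.get_obs();print(*t,s["force"],s["opening"])
z=.013;x=t[0][0]+.0095
sc("s3.png",[(x,-.066,z),(x+.096,-.066,z),(x+.096,.03,z),(x,.03,z)],[(*t[0],t[1][2])])
E
```

```text
[-0.1271 -0.0193] [ 0.5524 -0.1639  0.0043] [179.99  -0.   -98.36] [ 0.27760398  0.5198588  -0.30969766] 0.0003555045239325888
```

View pics/s3.png

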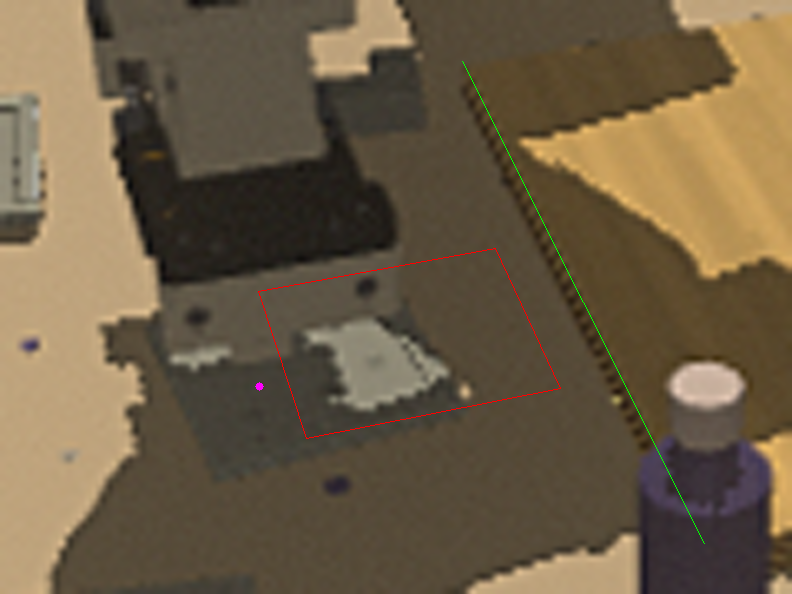

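The view shows the coaster still at its old place around (320,400), with the fingers hanging over it. The real tips must therefore be above the reported TCP. I'll go back and find the cloth by touch.

apply_moves(
  deltas=[
    {"fingers":0,"delta_pos":[20,0,-10],"angular":[0,0,0]},
    {"fingers":0,"delta_pos":[50,0,-10],"angular":[0,0,0]},
    {"fingers":0,"delta_pos":[73,0,-5],"angular":[0,0,0]},
    {"fingers":0,"delta_pos":[73,0,0],"angular":[0,0,0]},
    {"fingers":0,"delta_pos":[73,0,2],"angular":[0,0,0]},
    {"fingers":0,"delta_pos":[73,0,4],"angular":[0,0,0]},
    {"fingers":0,"delta_pos":[73,0,4],"angular":[0,0,0]},
  ],
)

```text
clock: 6.05
tool_pos: [0.5417, -0.2361, 0.0001]
orientation: [180.0, -0.0, -98.3]
force: [0.8, -0.2, -0.1]
opening: 0.0002
gripper_force: 0.0
```

```bash
python3 - <<'E'
from h import *
t=tcp();s=ctrl.get_obs();print(*t,s["force"],s["opening"])
P=ctrl.camera_params("scene")
for y in(-.115,-.04,-.0193):
  for z in(.0043,.02,.07): 
    for x in(-.166,-.127,-.088):
      print(y,z,x,((np.array(proj(P,[*(o+x*X+y*Y),z]))-[150,170])*6.6).round())
E
```

```text
[-0.2001 -0.0192] [ 5.417e-01 -2.361e-01  1.000e-04] [179.97  -0.   -98.31] [ 0.84558237 -0.19223966 -0.10703021] 0.0002252593148320873
-0.115 0.0043 -0.166 [197. 570.]
-0.115 0.0043 -0.127 [309. 547.]
-0.115 0.0043 -0.088 [418. 525.]
-0.115 0.02 -0.166 [193. 536.]
-0.115 0.02 -0.127 [306. 513.]
-0.115 0.02 -0.088 [416. 491.]
-0.115 0.07 -0.166 [178. 421.]
-0.115 0.07 -0.127 [295. 398.]
-0.115 0.07 -0.088 [409. 377.]
-0.04 0.0043 -0.166 [164. 439.]
-0.04 0.0043 -0.127 [269. 419.]
-0.04 0.0043 -0.088 [372. 400.]
-0.04 0.02 -0.166 [160. 406.]
-0.04 0.02 -0.127 [266. 386.]
-0.04 0.02 -0.088 [370. 366.]
-0.04 0.07 -0.166 [145. 294.]
-0.04 0.07 -0.127 [255. 275.]
-0.04 0.07 -0.088 [362. 256.]
-0.0193 0.0043 -0.166 [156. 406.]
-0.0193 0.0043 -0.127 [259. 387.]
-0.0193 0.0043 -0.088 [361. 368.]
-0.0193 0.02 -0.166 [151. 373.]
-0.0193 0.02 -0.127 [256. 353.]
-0.0193 0.02 -0.088 [358. 335.]
-0.0193 0.07 -0.166 [137. 262.]
-0.0193 0.07 -0.127 [244. 244.]
-0.0193 0.07 -0.088 [350. 225.]
```

apply_moves(
  deltas=[
    {"fingers":0,"delta_pos":[0,0,2],"angular":[0,0,0]},
    {"fingers":0,"delta_pos":[0,0,4],"angular":[0,0,0]},
    {"fingers":0,"delta_pos":[0,0,6],"angular":[0,0,0]},
    {"fingers":0,"delta_pos":[0,0,6],"angular":[0,0,0]},
  ],
)

```text
clock: 6.45
tool_pos: [0.5415, -0.2367, -0.006]
orientation: [180.0, 0.0, -98.3]
force: [-0.1, 0.0, 0.3]
opening: 0.0004
gripper_force: 0.0
```

apply_moves(
  deltas=[
    {"fingers":0,"delta_pos":[0,0,2],"angular":[0,0,0]},
    {"fingers":0,"delta_pos":[0,0,4],"angular":[0,0,0]},
    {"fingers":0,"delta_pos":[0,0,4],"angular":[0,0,0]},
  ],
)

```text
clock: 6.75
tool_pos: [0.5415, -0.2368, -0.01]
orientation: [180.0, 0.0, -98.4]
force: [1.6, 0.2, -0.0]
opening: 0.0002
gripper_force: 0.0
```

apply_moves(
  deltas=[
    {"fingers":0,"delta_pos":[0,0,1.5],"angular":[0,0,0]},
    {"fingers":0,"delta_pos":[0,0,3],"angular":[0,0,0]},
    {"fingers":0,"delta_pos":[0,0,3],"angular":[0,0,0]},
  ],
)

```text
clock: 7.05
tool_pos: [0.5416, -0.2368, -0.0129]
orientation: [180.0, 0.0, -98.4]
force: [-0.7, 0.4, -0.2]
opening: 0.0003
gripper_force: 0.0
```

apply_moves(
  deltas=[
    {"fingers":0,"delta_pos":[0,0,1],"angular":[0,0,0]},
    {"fingers":0,"delta_pos":[0,0,2],"angular":[0,0,0]},
    {"fingers":0,"delta_pos":[0,0,2],"angular":[0,0,0]},
  ],
)

```text
clock: 7.35
tool_pos: [0.5416, -0.2368, -0.0148]
orientation: [180.0, 0.0, -98.4]
force: [0.1, 0.5, 0.1]
opening: 0.0006
gripper_force: 0.0
```

apply_moves(
  deltas=[
    {"fingers":0,"delta_pos":[0,0,1],"angular":[0,0,0]},
    {"fingers":0,"delta_pos":[0,0,2],"angular":[0,0,0]},
    {"fingers":0,"delta_pos":[0,0,2],"angular":[0,0,0]},
  ],
)

```text
clock: 7.65
tool_pos: [0.5416, -0.2368, -0.0168]
orientation: [180.0, 0.0, -98.4]
force: [0.4, -0.3, 0.3]
opening: 0.0007
gripper_force: 0.0
```

apply_moves(
  deltas=[
    {"fingers":0,"delta_pos":[0,0,1],"angular":[0,0,0]},
    {"fingers":0,"delta_pos":[0,0,2],"angular":[0,0,0]},
    {"fingers":0,"delta_pos":[0,0,2],"angular":[0,0,0]},
  ],
)

```text
clock: 7.95
tool_pos: [0.5415, -0.2368, -0.0188]
orientation: [180.0, 0.0, -98.4]
force: [-0.9, 0.4, 0.1]
opening: 0.0003
gripper_force: 0.0
```

apply_moves(
  deltas=[
    {"fingers":0,"delta_pos":[0,0,1],"angular":[0,0,0]},
    {"fingers":0,"delta_pos":[0,0,1],"angular":[0,0,0]},
  ],
)

```text
clock: 8.15
tool_pos: [0.5417, -0.2368, -0.0198]
orientation: [180.0, 0.0, -98.4]
force: [-0.0, 0.6, -0.2]
opening: 0.0008
gripper_force: 0.0
```

apply_moves(
  deltas=[
    {"fingers":0,"delta_pos":[0,0,1],"angular":[0,0,0]},
    {"fingers":0,"delta_pos":[0,0,1],"angular":[0,0,0]},
  ],
)

```text
clock: 8.35
tool_pos: [0.5417, -0.2368, -0.0208]
orientation: [180.0, -0.0, -98.4]
force: [-0.1, 0.1, 0.0]
opening: 0.0002
gripper_force: 0.0
```

```bash
python3 - <<'E'
from h import *
print(ctrl.hold_point_z,ctrl.get_obs()["force"],*tcp())
M=ctrl.camera_params("wrist")["mount"];print(np.array(M)[:3,3])
cv2.imwrite("pics/w2.png",np.hstack([cv2.resize(ctrl.snapshot("scene")[150:270,100:260],(480,360)),cv2.resize(ctrl.snapshot("wrist"),(320,360))])[:,:,::-1])
E
```

```text
0.0188 [-0.08099788  0.13369217  0.01939921] [-0.2008 -0.0193] [ 0.5417 -0.2368 -0.0208] [179.99  -0.   -98.36]
[ 0.08144218 -0.00123316 -0.180913  ]
```

View pics/w2.png

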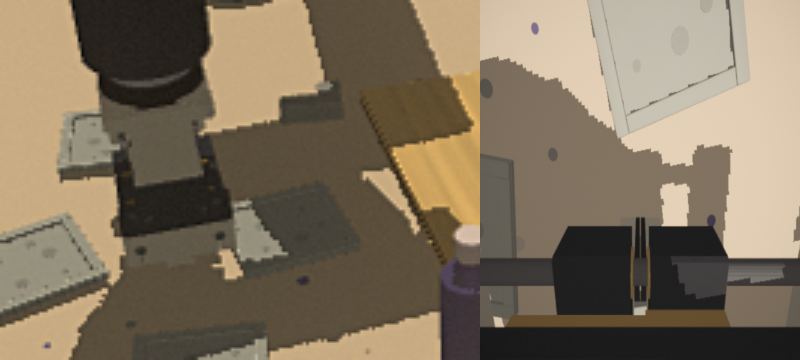

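The scene half shows the gripper behind the coaster with its body still well above the cloth, and the wrist half shows the tips clear of their shadow. I'll keep feeling downwards.

apply_moves(
  deltas=[
    {"fingers":0,"delta_pos":[0,0,1],"angular":[0,0,0]},
    {"fingers":0,"delta_pos":[0,0,1],"angular":[0,0,0]},
  ],
)

```text
clock: 8.65
tool_pos: [0.5416, -0.2368, -0.0218]
orientation: [180.0, 0.0, -98.4]
force: [1.1, 0.7, -0.3]
opening: 0.0001
gripper_force: 0.0
```

apply_moves(
  deltas=[
    {"fingers":0,"delta_pos":[0,0,1],"angular":[0,0,0]},
    {"fingers":0,"delta_pos":[0,0,1],"angular":[0,0,0]},
  ],
)

```text
clock: 8.85
tool_pos: [0.5417, -0.2369, -0.0219]
orientation: [-180.0, -0.0, -98.3]
force: [-2.7, 2.0, 7.9]
opening: 0.0002
gripper_force: 4.0
```

apply_moves(
  deltas=[
    {"fingers":0,"delta_pos":[0,0,1],"angular":[0,0,0]},
    {"fingers":0,"delta_pos":[0,0,1],"angular":[0,0,0]},
  ],
)

```text
clock: 9.05
tool_pos: [0.5417, -0.2369, -0.022]
orientation: [-180.0, -0.0, -98.3]
force: [-5.5, 3.4, 16.6]
opening: 0.0005
gripper_force: 8.5
```

```bash
python3 - <<'E'
from h import *
from scipy.spatial.transform import Rotation as R
# decoy c3 corners in wrist image (s: pics/w2 right half 320x360 of 512x384): measure true camera height from its size
s=ctrl.get_obs();P=ctrl.camera_params("wrist");w=ctrl.snapshot("wrist");np.save("w3.npy",w)
T=np.eye(4);T[:3,:3]=R.from_euler("xyz",s["orientation"],degrees=True).as_matrix();T[:3,3]=s["tool_pos"]
P["cam_to_world"]=T@np.array(P["mount"])
# compare known features: decoy corners by top camera vs by wrist
a=np.load("top0.npy");S=cv2.cvtColor(a,cv2.COLOR_RGB2HSV)[...,1];m=np.zeros(S.shape,np.uint8);m[198:250,362:412]=S[198:250,362:412]<54
c=max(cv2.findContours(m,0,1)[0],key=cv2.contourArea);q=cv2.boxPoints(cv2.minAreaRect(c));PT=ctrl.camera_params("top")
for p in q:
    W=ray(PT,p,.012);print(p.round(1),W.round(4),"wrist px pred",np.round(proj(P,W),1),"if 20mm up",np.round(proj({**P,"cam_to_world":np.vstack([P["cam_to_world"][:3]+np.array([[0,0,0,0],[0,0,0,0],[0,0,0,.02]]),[0,0,0,1]])},W),1))
print(s["force"],s["tool_pos"])
E
```

```text
[365.1 208.8] [ 0.5503 -0.2933  0.012 ] wrist px pred [222.  150.6] if 20mm up [225.9 143.6]
[400.3 202.9] [ 0.5672 -0.3915  0.012 ] wrist px pred [ 130.  -105.2] if 20mm up [147.3 -78.5]
[406.2 238.1] [ 0.4699 -0.4027  0.012 ] wrist px pred [ 396.5 -194.7] if 20mm up [ 376.1 -153.5]
[371. 244.] [ 0.4535 -0.3058  0.012 ] wrist px pred [438.7  89.9] if 20mm up [416.9  89.7]
[-5.51137476  3.40692805 16.55646851] [ 0.54174584 -0.23685827 -0.02197454]
```

Contact at reported z ≈ -0.022, so the true tip height is reported z + 22 mm. With the tips 4 mm above the cloth, push.

apply_moves(
  deltas=[
    {"fingers":0,"delta_pos":[0,0,-6],"angular":[0,0,0]},
    {"fingers":0,"delta_pos":[-15,0,-6],"angular":[0,0,0]},
    {"fingers":0,"delta_pos":[-25,0,-6],"angular":[0,0,0]},
    {"fingers":0,"delta_pos":[-33,0,-6],"angular":[0,0,0]},
    {"fingers":0,"delta_pos":[-41,0,-6],"angular":[0,0,0]},
    {"fingers":0,"delta_pos":[-49,0,-6],"angular":[0,0,0]},
    {"fingers":0,"delta_pos":[-57,0,-6],"angular":[0,0,0]},
    {"fingers":0,"delta_pos":[-65,0,-6],"angular":[0,0,0]},
    {"fingers":0,"delta_pos":[-73,0,-6],"angular":[0,0,0]},
    {"fingers":0,"delta_pos":[-80,0,-6],"angular":[0,0,0]},
  ],
)

```text
clock: 10.1
tool_pos: [0.5534, -0.157, -0.0177]
orientation: [180.0, 0.0, -98.4]
force: [-0.2, -0.7, -1.3]
opening: 0.0005
gripper_force: 0.3
```

```bash
cat >> h.py <<'E'
def quads(name="scene"):
    a=ctrl.snapshot(name);np.save(name+"_l.npy",a);return a
E
python3 - <<'E'
from h import *
t=tcp();s=ctrl.get_obs();print(*t,s["force"],s["opening"])
# decide whether old place is empty: mean colour at the old rear-half points in scene
P=ctrl.camera_params("scene");b=quads();b0=np.load("scene1.npy")
for x,y in((-.15,-.06),(-.12,-.06),(-.09,-.055),(-.06,-.055),(-.03,-.055),(-.01,-.055),(-.03,-.03)):
    u,v=np.round(proj(P,[*(o+x*X+y*Y),.011])).astype(int);print(x,y,(u,v),b[v,u],b0[v,u])
E
```

```text
[-0.1201 -0.0193] [ 0.5534 -0.157  -0.0177] [179.99   0.   -98.35] [-0.17080293 -0.74859296 -1.33477582] 0.000460115247068878
-0.15 -0.06 (np.int64(183), np.int64(238)) [84 74 54] [68 64 56]
-0.12 -0.06 (np.int64(195), np.int64(236)) [85 74 55] [70 66 56]
-0.09 -0.055 (np.int64(207), np.int64(232)) [65 61 54] [67 64 54]
-0.06 -0.055 (np.int64(219), np.int64(230)) [68 66 53] [80 73 61]
-0.03 -0.055 (np.int64(231), np.int64(228)) [70 62 54] [85 75 59]
-0.01 -0.055 (np.int64(238), np.int64(226)) [86 73 52] [84 72 55]
-0.03 -0.03 (np.int64(228), np.int64(222)) [67 61 51] [82 70 51]
```

The coaster moved as expected. Now close the last gap gently.

apply_moves(
  deltas=[
    {"fingers":0,"delta_pos":[-4,0,0],"angular":[0,0,0]},
    {"fingers":0,"delta_pos":[-8,0,0],"angular":[0,0,0]},
    {"fingers":0,"delta_pos":[-11,0,0],"angular":[0,0,0]},
    {"fingers":0,"delta_pos":[-13,0,0],"angular":[0,0,0]},
    {"fingers":0,"delta_pos":[-13,0,0],"angular":[0,0,0]},
  ],
)

```text
clock: 10.65
tool_pos: [0.5553, -0.1454, -0.0175]
orientation: [-180.0, -0.0, -98.3]
force: [-0.0, -3.9, 0.3]
opening: 0.0008
gripper_force: 2.3
```

apply_moves(
  deltas=[
    {"fingers":0,"delta_pos":[-1,0,0],"angular":[0,0,0]},
    {"fingers":0,"delta_pos":[-2,0,0],"angular":[0,0,0]},
  ],
)

```text
clock: 10.85
tool_pos: [0.5553, -0.1451, -0.0174]
orientation: [180.0, -0.1, -98.3]
force: [1.5, -20.7, -0.1]
opening: 0.0005
gripper_force: 10.0
```

apply_moves(
  deltas=[
    {"fingers":0,"delta_pos":[-1,0,0],"angular":[0,0,0]},
    {"fingers":0,"delta_pos":[-2,0,0],"angular":[0,0,0]},
  ],
)

```text
clock: 11.05
tool_pos: [0.5552, -0.1449, -0.0172]
orientation: [179.9, -0.2, -98.3]
force: [0.5, -31.4, 0.1]
opening: 0.0004
gripper_force: 15.6
```

Coaster is firmly against the board (31 N). Now lift its rear rim by friction, keeping the push on. The contact force shows whether it follows.

apply_moves(
  deltas=[
    {"fingers":0,"delta_pos":[-0.5,0,-2],"angular":[0,0,0]},
    {"fingers":0,"delta_pos":[-0.5,0,-4],"angular":[0,0,0]},
    {"fingers":0,"delta_pos":[-0.5,0,-6],"angular":[0,0,0]},
  ],
)

```text
clock: 11.35
tool_pos: [0.5551, -0.1448, -0.0111]
orientation: [179.9, -0.2, -98.4]
force: [-0.2, -26.2, 1.1]
opening: 0.0004
gripper_force: 13.3
```

apply_moves(
  deltas=[
    {"fingers":0,"delta_pos":[0,0,-2],"angular":[0,0,0]},
    {"fingers":0,"delta_pos":[0,0,-4],"angular":[0,0,0]},
    {"fingers":0,"delta_pos":[0,0,-6],"angular":[0,0,0]},
  ],
)

```text
clock: 11.65
tool_pos: [0.5552, -0.1443, -0.0051]
orientation: [179.9, -0.2, -98.4]
force: [0.8, -23.9, 2.0]
opening: 0.0008
gripper_force: 11.4
```

The force holds at 24 N with the tips at 17 mm, so the rear rim has come up with them. Follow the arc.

apply_moves(
  deltas=[
    {"fingers":0,"delta_pos":[-0.2,0,-2],"angular":[0,0,0]},
    {"fingers":0,"delta_pos":[-0.6,0,-4],"angular":[0,0,0]},
    {"fingers":0,"delta_pos":[-1.2,0,-6.5],"angular":[0,0,0]},
    {"fingers":0,"delta_pos":[-2,0,-9],"angular":[0,0,0]},
    {"fingers":0,"delta_pos":[-3,0,-11.5],"angular":[0,0,0]},
    {"fingers":0,"delta_pos":[-4,0,-14],"angular":[0,0,0]},
  ],
)

```text
clock: 12.25
tool_pos: [0.5555, -0.1415, 0.0096]
orientation: [179.9, -0.3, -98.4]
force: [-3.1, -32.4, 6.7]
opening: 0.0002
gripper_force: 16.1
```

apply_moves(
  deltas=[
    {"fingers":0,"delta_pos":[-1.2,0,-2.5],"angular":[0,0,0]},
    {"fingers":0,"delta_pos":[-2.4,0,-5],"angular":[0,0,0]},
    {"fingers":0,"delta_pos":[-3.6,0,-7.5],"angular":[0,0,0]},
    {"fingers":0,"delta_pos":[-5,0,-10],"angular":[0,0,0]},
    {"fingers":0,"delta_pos":[-6.5,0,-12.5],"angular":[0,0,0]},
  ],
)

```text
clock: 12.75
tool_pos: [0.5565, -0.1349, 0.0226]
orientation: [180.0, -0.3, -98.4]
force: [-3.9, -27.3, 13.2]
opening: 0.0005
gripper_force: 14.9
```

```bash
python3 - <<'E'
from h import *
print(*tcp(),ctrl.get_obs()["force"])
E
```

```text
[-0.0978 -0.0192] [ 0.5565 -0.1349  0.0226] [179.95  -0.31 -98.36] [ -3.87812664 -27.29418991  13.2143153 ]
```

Tracks the arc at about 30° with 27 N. Carry on to about 60°.

apply_moves(
  deltas=[
    {"fingers":0,"delta_pos":[-1.5,0,-4],"angular":[0,0,0]},
    {"fingers":0,"delta_pos":[-4,0,-8.5],"angular":[0,0,0]},
    {"fingers":0,"delta_pos":[-7.5,0,-13],"angular":[0,0,0]},
    {"fingers":0,"delta_pos":[-11,0,-17],"angular":[0,0,0]},
    {"fingers":0,"delta_pos":[-14.5,0,-21],"angular":[0,0,0]},
    {"fingers":0,"delta_pos":[-18.5,0,-25],"angular":[0,0,0]},
  ],
)

```text
clock: 13.35
tool_pos: [0.5599, -0.1154, 0.0484]
orientation: [-180.0, -0.2, -98.3]
force: [-5.1, -17.3, 16.7]
opening: 0.0007
gripper_force: 11.5
```

apply_moves(
  deltas=[
    {"fingers":0,"delta_pos":[-4,0,-3],"angular":[0,0,0]},
    {"fingers":0,"delta_pos":[-8,0,-6],"angular":[0,0,0]},
    {"fingers":0,"delta_pos":[-12,0,-8.5],"angular":[0,0,0]},
    {"fingers":0,"delta_pos":[-12,0,-8.5],"angular":[0,0,0]},
  ],
)

```text
clock: 13.75
tool_pos: [0.5622, -0.1028, 0.0579]
orientation: [-179.9, -0.2, -98.3]
force: [-7.3, -15.3, 24.7]
opening: 0.0
gripper_force: 12.9
```

```bash
python3 - <<'E'
from h import *
print(*tcp(),ctrl.get_obs()["force"])
cv2.imwrite("pics/sc_tilt.png",cv2.resize(quads()[120:270,110:310],(800,600),interpolation=cv2.INTER_CUBIC)[:,:,::-1])
E
```

```text
[-0.0652 -0.0201] [ 0.5622 -0.1028  0.0579] [-179.89   -0.22  -98.29] [ -7.31953369 -15.2691711   24.74488698]
```

About 60° now. The tip presses down on the foot's wall (fz 25 N), so raise it a little, then go on over the top.

apply_moves(
  deltas=[
    {"fingers":0,"delta_pos":[0,0,-3],"angular":[0,0,0]},
    {"fingers":0,"delta_pos":[-4,0,-6],"angular":[0,0,0]},
    {"fingers":0,"delta_pos":[-8,0,-8],"angular":[0,0,0]},
    {"fingers":0,"delta_pos":[-12,0,-9.5],"angular":[0,0,0]},
    {"fingers":0,"delta_pos":[-16,0,-11],"angular":[0,0,0]},
  ],
)

```text
clock: 14.3
tool_pos: [0.5647, -0.0847, 0.0668]
orientation: [-179.9, -0.0, -98.4]
force: [-1.4, -2.2, 7.8]
opening: 0.0004
gripper_force: 3.5
```

```bash
python3 - <<'E'
from h import *
print(*tcp(),ctrl.get_obs()["force"])
E
```

```text
[-0.0469 -0.02  ] [ 0.5647 -0.0847  0.0668] [-1.7991e+02 -4.0000e-02 -9.8350e+01] [-1.35796925 -2.18032307  7.76846176]
```

apply_moves(
  deltas=[
    {"fingers":0,"delta_pos":[-4,0,-1],"angular":[0,0,0]},
    {"fingers":0,"delta_pos":[-8,0,-1.5],"angular":[0,0,0]},
    {"fingers":0,"delta_pos":[-12,0,-2],"angular":[0,0,0]},
    {"fingers":0,"delta_pos":[-16,0,-2],"angular":[0,0,0]},
    {"fingers":0,"delta_pos":[-20,0,-2],"angular":[0,0,0]},
  ],
)

```text
clock: 14.8
tool_pos: [0.5674, -0.0641, 0.0679]
orientation: [-179.9, 0.0, -98.4]
force: [-0.5, 0.4, -0.5]
opening: 0.0001
gripper_force: 0.0
```

apply_moves(
  deltas=[
    {"fingers":0,"delta_pos":[-4,0,0],"angular":[0,0,0]},
    {"fingers":0,"delta_pos":[-8,0,0],"angular":[0,0,0]},
    {"fingers":0,"delta_pos":[-12,0,0],"angular":[0,0,0]},
  ],
)

```text
clock: 15.1
tool_pos: [0.5687, -0.052, 0.0671]
orientation: [180.0, -0.0, -98.4]
force: [-1.4, -0.4, 0.0]
opening: 0.0003
gripper_force: 0.1
```

apply_moves(
  deltas=[
    {"fingers":0,"delta_pos":[-4,0,0],"angular":[0,0,0]},
    {"fingers":0,"delta_pos":[-8,0,0],"angular":[0,0,0]},
    {"fingers":0,"delta_pos":[-12,0,0],"angular":[0,0,0]},
  ],
)

```text
clock: 15.4
tool_pos: [0.5706, -0.0401, 0.0673]
orientation: [180.0, -0.0, -98.4]
force: [-0.0, -0.3, 0.5]
opening: 0.0003
gripper_force: 0.0
```

```bash
python3 - <<'E'
from h import *
print(*tcp(),ctrl.get_obs()["force"])
P=ctrl.camera_params("scene");b=quads()
for x,y,z in((.01,-.055,.02),(.03,-.055,.026),(.05,-.055,.026),(.07,-.055,.026),(.09,-.055,.02),(-.01,-.055,.02),(-.03,-.055,0)):
    u,v=np.round(proj(P,[*(o+x*X+y*Y),z])).astype(int);print(x,(u,v),b[v,u])
E
```

```text
[-0.0019 -0.0193] [ 0.5706 -0.0401  0.0673] [179.99  -0.   -98.35] [-0.03609937 -0.27874291  0.53938537]
0.01 (np.int64(246), np.int64(222)) [91 71 45]
0.03 (np.int64(254), np.int64(218)) [78 63 38]
0.05 (np.int64(261), np.int64(217)) [85 70 43]
0.07 (np.int64(269), np.int64(215)) [83 68 40]
0.09 (np.int64(276), np.int64(216)) [87 69 44]
-0.01 (np.int64(238), np.int64(223)) [63 58 49]
-0.03 (np.int64(231), np.int64(231)) [89 76 58]
```

```bash
python3 - <<'E'
from h import *
P=ctrl.camera_params("scene");b=np.load("scene_l.npy")
# warmth R-B relative: grey coaster low
for y in(-.066,-.05):
  print("Y",y,"cols X -0.11..0.06 step .01; rows z .11..0")
  for z in np.arange(.11,-.005,-.01):
    r=""
    for x in np.arange(-.11,.061,.01):
        u,v=np.round(proj(P,[*(o+x*X+y*Y),z])).astype(int);p=b[v,u].astype(int);r+="%4d"%(100*(p[0]-p[2])/p[0])
    print("%.2f"%z,r)
E
```

```text
Y -0.066 cols X -0.11..0.06 step .01; rows z .11..0
0.11   34  34  35  36  36  32  36  50  50  19  19  21  50  53  53  52  52  55
0.10   35  35  34  34  34  33  33  33  46  21  18  20  17  50  53  50  51  50
0.09   35  34  34  35  36  35  34  35  20  21  22  19  16  52  53  50  53  50
0.08   35  35  35  34  34  34  34  35  17  21  22  22  20  55  51  50  53  55
0.07   34  34  35  35  35  36  33  35  18  19  24  21  20  54  51  50  51  51
0.06   35  35  35  34  35  34  32  34  14  20  21  21  18  53  51  52  50  50
0.05   34  35  35  34  35  34  35  35  32  22  25  19  45  53  52  51  48  51
0.04   34  35  34  34  33  30  34  35  34  21  21  19  51  53  55  51  50  53
0.03   35  34  34  35  34  33  33  36  35  24  20  20  51  50  51  51  51  54
0.02   34  34  35  34  34  32  36  33  34  35  20  16  51  50  55  50  51  50
0.01   35  35  35  35  34  33  35  35  35  36  19  23  52  30  19  26  51  48
0.00   34  34  35  34  36  34  36  37  34  37  14  41  47  33  21  20  20  50
Y -0.05 cols X -0.11..0.06 step .01; rows z .11..0
0.11   34  34  34  33  34  32  36  42  52  33  25  26  55  47
[... 174 characters left out ...]
.08   34  34  35  34  34  35  36  36  47  18  21  16  18  19  50  51  51  53
0.07   34  35  34  34  34  34  34  35  34  18  20  25  20  22  49  52  48  51
0.06   35  34  35  35  34  34  35  34  33  18  23  20  21  47  49  47  48  48
0.05   35  34  35  34  35  34  35  34  33  21  20  24  21  56  50  48  49  51
0.04   35  34  34  34  34  35  31  34  35  21  23  20  20  53  52  48  50  52
0.03   35  35  35  34  34  35  35  34  34  17  22  22  19  53  53  51  51  53
0.02   34  35  34  35  34  36  34  36  38  32  21  19  28  51  48  51  51  54
0.01   34  34  34  35  35  36  33  33  33  36  22  18  52  51  52  51  54  48
0.00   34  35  34  34  35  34  34  35  36  34  22  20  51  54  28  19  55  54
```

The sampled grid shows the coaster standing upright against the board edge. Push on over.

apply_moves(
  deltas=[
    {"fingers":0,"delta_pos":[-4,0,0],"angular":[0,0,0]},
    {"fingers":0,"delta_pos":[-8,0,0],"angular":[0,0,0]},
    {"fingers":0,"delta_pos":[-12,0,0],"angular":[0,0,0]},
    {"fingers":0,"delta_pos":[-16,0,0],"angular":[0,0,0]},
    {"fingers":0,"delta_pos":[-16,0,0],"angular":[0,0,0]},
    {"fingers":0,"delta_pos":[-16,0,0],"angular":[0,0,0]},
  ],
)

```text
clock: 16.05
tool_pos: [0.5729, -0.0245, 0.0673]
orientation: [180.0, -0.0, -98.3]
force: [-0.5, 0.0, 0.8]
opening: 0.0005
gripper_force: 0.0
```

```bash
cat >> h.py <<'E'
def grid(y,xs=np.arange(-.11,.101,.01),zs=np.arange(.11,-.005,-.01),b=None):
  P=ctrl.camera_params("scene");print("X %.2f.."%xs[0])
  for z in zs:
    r=""
    for x in xs:
        u,v=np.round(proj(P,[*(o+x*X+y*Y),z])).astype(int);p=b[v,u].astype(int);r+="#" if p[0]-p[2]<.27*p[0] else "."
    print("%.2f"%z,r)
E
python3 - <<'E'
from h import *
print(*tcp(),ctrl.get_obs()["force"])
b=quads();grid(-.066,b=b);grid(-.03,b=b)
E
```

```text
[ 0.0138 -0.0193] [ 0.5729 -0.0245  0.0673] [180.    -0.   -98.34] [-0.52247359  0.04601679  0.81863551]
X -0.11..
0.11 ......................
0.10 ......................
0.09 ......................
0.08 ......#########.......
0.07 ......#########.......
0.06 ......##########......
0.05 .......#########......
0.04 .......#########......
0.03 .......##########.....
0.02 ........#########.....
0.01 ..............#.......
0.00 ..............###.....
X -0.11..
0.11 ...........##.######..
0.10 ............##........
0.09 .............#........
0.08 ......................
0.07 ......................
0.06 .......########.......
0.05 .......#########......
0.04 .......#########......
0.03 .......##########.....
0.02 ........#########.....
0.01 ........##########....
0.00 ........##########....
```

The grid shows the coaster has fallen flat on the board, spanning X ≈ -0.035 to 0.06. Go back behind it and measure.

apply_moves(
  deltas=[
    {"fingers":0,"delta_pos":[40,0,-10],"angular":[0,0,0]},
    {"fingers":0,"delta_pos":[85,0,-10],"angular":[0,0,0]},
    {"fingers":0,"delta_pos":[100,0,10],"angular":[0,0,0]},
    {"fingers":0,"delta_pos":[100,0,40],"angular":[0,0,0]},
    {"fingers":0,"delta_pos":[100,0,60],"angular":[0,0,0]},
    {"fingers":0,"delta_pos":[100,0,68],"angular":[0,0,0]},
    {"fingers":0,"delta_pos":[100,0,68],"angular":[0,0,0]},
  ],
)

```text
clock: 16.8
tool_pos: [0.5576, -0.1238, -0.0016]
orientation: [179.9, -0.0, -98.4]
force: [0.1, 0.4, 1.2]
opening: 0.0004
gripper_force: 0.0
```

```bash
cat >> h.py <<'E'
def rect(z,b,cam="scene",x0=-.1,x1=.15,y0=-.12,y1=.09,k=2000):
    P=ctrl.camera_params(cam);C=[(x0,y0),(x1,y0),(x1,y1),(x0,y1)]
    src=np.float32([proj(P,[*(o+x*X+y*Y),z]) for x,y in C]);dst=np.float32([((x-x0)*k,(y-y0)*k) for x,y in C])
    r=cv2.warpPerspective(b,cv2.getPerspectiveTransform(src,dst),(int((x1-x0)*k),int((y1-y0)*k)),flags=cv2.INTER_LINEAR)
    f=r.astype(int);m=((f[...,0]-f[...,2])<.27*f[...,0]).astype(np.uint8)
    m=cv2.morphologyEx(m,cv2.MORPH_OPEN,np.ones((15,15)))
    for c in sorted(cv2.findContours(m,0,2)[0],key=cv2.contourArea)[-2:]:
        q=cv2.boxPoints(cv2.minAreaRect(c))/k+[x0,y0];print(cv2.contourArea(c)/k**2*1e4,q.round(4).tolist())
    return r
E
python3 - <<'E'
from h import *
print(*tcp(),ctrl.get_obs()["force"])
b=quads();rect(.022,b)
E
```

```text
[-0.0866 -0.0186] [ 0.5576 -0.1238 -0.0016] [ 1.7987e+02 -3.0000e-02 -9.8370e+01] [0.10814389 0.43340752 1.23541375]
13.992500000000001 [[-0.1, -0.031], [-0.0615, -0.031], [-0.0615, 0.022], [-0.1, 0.022]]
112.91000000000001 [[-0.0645, -0.12], [0.0565, -0.12], [0.0565, 0.0285], [-0.0645, 0.0285]]
```

apply_moves(
  deltas=[
    {"fingers":0,"delta_pos":[-9,0,-1],"angular":[0,0,0]},
    {"fingers":0,"delta_pos":[-18,0,-1],"angular":[0,0,0]},
    {"fingers":0,"delta_pos":[-26,0,-1],"angular":[0,0,0]},
    {"fingers":0,"delta_pos":[-33,0,-1],"angular":[0,0,0]},
    {"fingers":0,"delta_pos":[-39,0,-1],"angular":[0,0,0]},
    {"fingers":0,"delta_pos":[-45,0,-1],"angular":[0,0,0]},
    {"fingers":0,"delta_pos":[-51,0,-1],"angular":[0,0,0]},
    {"fingers":0,"delta_pos":[-57,0,-1],"angular":[0,0,0]},
    {"fingers":0,"delta_pos":[-63,0,-1],"angular":[0,0,0]},
    {"fingers":0,"delta_pos":[-69,0,-1],"angular":[0,0,0]},
  ],
)

```text
clock: 17.85
tool_pos: [0.5686, -0.0549, 0.0005]
orientation: [-180.0, -0.0, -98.4]
force: [-1.6, -1.4, 3.9]
opening: 0.0004
gripper_force: 1.6
```

apply_moves(
  deltas=[
    {"fingers":0,"delta_pos":[-6,0,0],"angular":[0,0,0]},
    {"fingers":0,"delta_pos":[-11,0,0],"angular":[0,0,0]},
    {"fingers":0,"delta_pos":[-16,0,0],"angular":[0,0,0]},
    {"fingers":0,"delta_pos":[-20,0,0],"angular":[0,0,0]},
    {"fingers":0,"delta_pos":[-23,0,0],"angular":[0,0,0]},
    {"fingers":0,"delta_pos":[-23,0,0],"angular":[0,0,0]},
  ],
)

```text
clock: 18.45
tool_pos: [0.5719, -0.0321, 0.0004]
orientation: [-180.0, 0.0, -98.3]
force: [0.3, -0.2, 2.4]
opening: 0.0004
gripper_force: 1.1
```

apply_moves(
  deltas=[
    {"fingers":0,"delta_pos":[10,0,0],"angular":[0,0,0]},
    {"fingers":0,"delta_pos":[40,0,-20],"angular":[0,0,0]},
    {"fingers":0,"delta_pos":[80,0,-50],"angular":[0,0,0]},
    {"fingers":0,"delta_pos":[120,0,-80],"angular":[0,0,0]},
    {"fingers":0,"delta_pos":[160,0,-100],"angular":[0,0,0]},
    {"fingers":0,"delta_pos":[200,0,-130],"angular":[0,0,0]},
    {"fingers":0,"delta_pos":[220,40,-150],"angular":[0,0,0]},
    {"fingers":0,"delta_pos":[220,80,-150],"angular":[0,0,0]},
    {"fingers":0,"delta_pos":[220,80,-150],"angular":[0,0,0]},
  ],
)

```text
clock: 19.35
tool_pos: [0.4554, -0.2389, 0.1504]
orientation: [179.9, 0.1, -98.6]
force: [1.5, 0.9, 0.2]
opening: 0.0004
gripper_force: 0.0
```

```bash
python3 - <<'E'
from h import *
print(*tcp(),ctrl.get_obs()["force"])
b=quads();t=quads("top");rect(.025,t,"top",-.08,.14,-.1,.1)
cv2.imwrite("pics/fin.png",np.hstack([cv2.resize(t[110:300,150:360],(400,362)),cv2.resize(b[120:280,150:350],(400,362))])[:,:,::-1])
E
```

```text
[-0.2154  0.0658] [ 0.4554 -0.2389  0.1504] [ 1.7993e+02  9.0000e-02 -9.8560e+01] [1.4502754  0.86375187 0.23167206]
31.134999999999998 [[0.0775, -0.0725], [0.1125, -0.0725], [0.1125, 0.023], [0.0775, 0.023]]
```

View pics/fin.png

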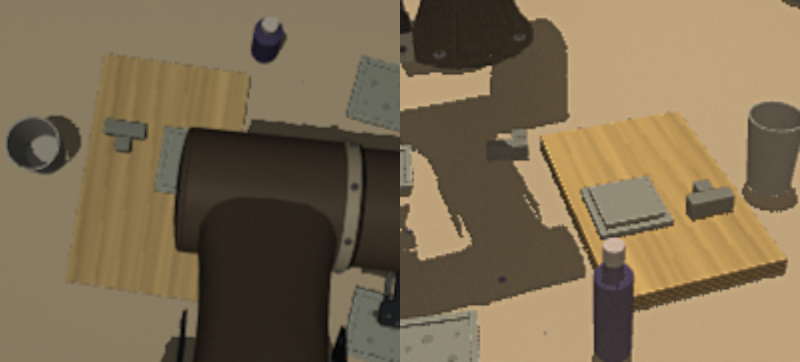

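The final view shows the coaster foot side up at right-half pixel (628,205), wholly on the board: its front is at X 0.1125, so its rear is at about 0.016. The bottle, cup, L and T stand where they were, and the arm is clear.

```bash
python3 -c "
from plant import ctrl
print(ctrl.close_job())"
```

```text
the job is handed in; nothing more can be done
None
```

The coaster was pushed, tipped over the board's edge, and lies foot side up wholly on the board, with the bystanders in place; the job is handed in, but no verdict was returned.

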